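Load a brass tube into the cutting jig and strap it down

ROBOT

A 6-joint arm with a two-finger parallel gripper is mounted at the origin on a cart in front of the work surface, level with it; the furniture and walls round the work are solid. World frame = base frame: x ahead of the robot, y to its left, z up, the work surface at z = 0. Lengths are in m, angles in degrees, forces in N, time in s.
With the tool pointing down it reaches from about 0.2 to 0.875 m from the base axis. Payload 3.4 kg.
Tool frame: the origin (TCP) lies between the finger pads; the fingertips stand 25 mm ahead of it and the grasp point (between the pads) lies 6 mm ahead of it; z points along the fingers, y is the direction in which the jaws open and shut (so a half turn about z gives the same grasp; the last joint's range is limited). The gripper opens to 94 mm and grips with 3 to 60 N. Pads are 16 mm wide; open, the fingers measure 119 mm over their backs; the gripper's body (75 mm by 177 mm) begins 78 mm behind the grasp point.
Start: joints at [-70.474, 15.808, 86.224, -0, 77.962, -6.933], TCP at [0.256, -0.515, 0.23] pointing down, gripper open.
Joint ranges: [-165.64, 165.64], [-43.16, 119.46], [12.63, 154.43], [-67.54, 247.53], [6.08, 155.33], [-154.97, 154.97]. Speed limits (degrees/s): [147.25, 147.25, 180, 180, 180, 180].

INTERFACE

Orientations are given as a 3x3 rotation matrix whose columns are the frame's x, y, z axes.
In Python, from plant import bot, camera, job gives the robot as it stands.
- The arm moves only by the shell command python3 -m pendant 'ROWS' [FORCE]. ROWS is JSON, one flat list of numbers, 5 for each row, row after row: the finger opening in cm, from 0 to 9.4, then the shift along the tool's x, y, z in cm, then the turn about the tool's z in degrees. In form: [hand, x, y, z, turn, hand, x, y, z, turn, ...]. A call has 1 to 20 rows; each row is the pose to reach, as a shift and turn from the pose commanded when the call began, along the tool's axes at that moment; what a row does not reach only later rows make up. A row lasts 1/8 s, in which the tool goes at most 62.5 mm and 10.7 degrees, less where a joint would pass 70% of its speed; a pose out of reach is approached as far as the arm can. A call with a gripper value outside its range is refused whole. The fingers move at their own pace and stop on an object; FORCE is the grip in N (left out, the last holds). Time passes only in rows, so rows that repeat a pose let the fingers close. It gives the time, the measured TCP pose, the force and the opening at its end, in the units of the state.
- bot.get_state(): the state, without advancing time (a new reading comes with each control period).
- camera(name): name is "side" or "top" or "wrist"; returns a dict with "frame" (384x512x3 uint8, red, green, blue), "range_z" (384x512 float32, m along the optical axis (not along the pixel's ray), 0 where there is no reading), "intrinsics" (3x3 intrinsics, pixels), "extrinsics" (4x4, takes a point from camera to world coordinates). Camera axes: x right, y down, z forward; pixel columns grow to the right and rows downward; lengths in m; the calibration is good to about 2 mm. A picture is of the moment at which its call begins.
- job.job_done(): hands the job in, once; it reports no verdict.
The state is a dict: "clock": time; "joint_positions": joint angles; "joint_velocities": joint speeds; "joint_torque": joint torques, N m; "ee_pos": TCP position; "tcp_rot": TCP orientation; "wrist_force": force on the tool from outside, world axes, zero at the start; "moment": the same for the moment, N m; "opening": finger opening in m.
Only numpy, scipy, OpenCV 4.12 (cv2) and the standard library are available. Lean on these libraries where they do the work, as an engineer would, in place of code of your own. Each camera call takes 0.05 s, during which the arm holds its last target. There are 200 camera calls.

TASK

Set the length of brass tube up in the cutting jig for sawing: lay it in the V so that it beds down along the groove, and push it snug up against the end stop without shifting the stop from its setting. Then swing the hinged strap over the tube and press its tab down until the spring catch holds it, no harder than that needs, since the strap bends if forced. Leave the tube strapped down against the stop and the other tools where they lie.

Things in the scene. Friction and masses are not known exactly. Their poses are not given: they have to be found in the camera images.
- tube_mid (a point): Middle of the loose brass tube (on its axis, half-way along). The tube is 18 mm in diameter, 150 mm long, wall 1.6 mm, about 100 g, the same at both ends; it starts lying on the worktop to the right of the jig. This frame's y axis runs along the tube (its x and z turn as the tube rolls).
- tube: The same brass tube as a body; its origin is a point on its skin half-way along, 9 mm off the axis; y axis along the tube.
- jig: The cutting jig, screwed down. Origin on the worktop under the middle of its V-block; x away from the robot at zero yaw, y along the V towards the end stop, z up. In its frame, mm: dark steel base plate x -52..52, y -50..114, 10 thick; steel V-block x -22..22, y -40..40, top at z 43, with a 3 wide saw kerf across it at y 22..25; stop bracket with brass thumbscrew at y 88..102, up to z 68.
- v_mid (a point): Point on the axis that a bedded tube takes, over the middle of the V-block, 42.7 mm above the worktop; axes as the jig's. The 90 degree V is 26 mm wide at the top (z 43 mm) with its vertex at z 30 mm, so the tube stands half out of the block. Against the stop, 40 to 56 mm of it overhang the V-block at the end away from the stop.
- stop_face (a point): Centre of the end stop's slightly domed face (a 17 mm steel button on a rod, on the tube's axis), which looks along the jig's -y; axes as the jig's. A tube that is home has its middle 75 mm from here. The stop is set for the job 54 to 70 mm from v_mid along y; only a thumbscrew's friction holds it: 2 to 8 N push the tube snug against it, at 14 N it slips.
- strap: The strap, hinged beside the V: origin on its hinge axis (parallel to the V), x axis from the tab to the hinge, z out of its outer face. Closed and level, x and z agree with the jig's. At the start it stands open, turned back 1.6 to 1.9 rad about the hinge (1.57 is upright). The hinge is stiff: the strap stays where it is left, and about 1 N at the tab moves it.
- strap_hinge (a point): Point on the hinge axis of the strap (parallel to the V, at jig x +34 mm, z 62 mm), in the strap's middle plane (jig y +2 mm); axes as the jig's. The cheeks reach z 69 mm, y -16..20 mm. The strap is a steel plate 24 mm wide along the hinge and 5 mm thick that ends 106 mm from this axis: the last 34 mm are a solid thumb tab, 54 to 72 mm from the axis is a window for the catch.
- strap_tab (a point): Middle of the thumb tab's outer face (on top, 64.5 mm high, when the strap is level), 92 mm from the hinge axis, z out of that face: press here. Under it stands the spring catch, at jig x -42..-30 mm, up to z 81 mm; its nose passes through the window, meets the tab's edge 12 to 20 mm (at the tab) above level and yields to 3 to 6 N; past its barb the load drops.
- pad: The sprung leather pad under the strap, 34 mm from the hinge (origin: middle of its face). It yields up to 6 mm and meets the tube about 0.1 rad before level. Catch and rest were set in height for other work: the catch holds the strap within 0.055 rad either way of level. Press on, 3 to 7 N, until the tab comes down hard on its rest, 1 mm past the catch. Over 25 N on the strap bends it.
- saw_mid (a point): Bystander: a piercing saw (steel frame, wooden handle, 123 x 258 x 28 mm) lying behind the jig. Point at its middle.
- calliper_mid (a point): Bystander: a steel vernier calliper (68 x 200 x 13 mm) lying behind the jig, to the right of the saw. Point at its middle.
- brush_mid (a point): Bystander: a brass wire brush with a wooden handle (17 x 185 x 25 mm) lying to the right of the tube. Point at its middle.
- stop: The end stop itself (button and rod); origin at the same point as stop_face.

How it is judged (in metres and radians):
On the way:
1. the tube lies bedded in the V and is pressed snug against the end stop (over 1 N) while the strap is still open (x of tube_mid in the frame of v_mid between -0.0015 and 0.0015 m and z of tube_mid in the frame of v_mid between -0.0015 and 0.0015 m and angle between the y axis of tube_mid and the y axis of v_mid, either way round below 0.025 rad and y of tube_mid in the frame of stop_face above -0.0762 m and contact force between tube and stop above 1 N and angle between the z axis of strap and the z axis of jig, either way round above 0.3 rad), for 0.1 s.
At the end, for the whole second after the job is handed in: The tube is bedded in the V (axis within 1.5 mm and 0.025 rad of the V's), its end within 1.2 mm of the stop, and the strap is caught down on it (within 0.07 rad of level, its pad pressing on the tube with more than 4 N of its own accord), at rest (x of tube_mid in the frame of v_mid between -0.0015 and 0.0015 m and z of tube_mid in the frame of v_mid between -0.0015 and 0.0015 m and angle between the y axis of tube_mid and the y axis of v_mid, either way round below 0.025 rad and y of tube_mid in the frame of stop_face above -0.0762 m and angle between the z axis of strap and the z axis of jig, either way round below 0.07 rad and contact force between pad and tube above 4 N and linear speed of tube below 0.01 m/s); the robot touches nothing.
It fails at once if the end stop is shifted by more than 1 mm from its setting (distance of stop_face from where it was at the start of the episode above 0.001 m).
It fails at once if the strap is pressed with more than 25 N and bends (contact force between the fingers and strap above 25 N).
It fails at once if the saw is shoved about (over 25 mm) (distance of saw_mid from where it was at the start of the episode above 0.025 m).
It fails at once if the calliper is shoved about (over 25 mm) (distance of calliper_mid from where it was at the start of the episode above 0.025 m).
It fails at once if the brush is shoved about (over 25 mm) (distance of brush_mid from where it was at the start of the episode above 0.025 m).
It also fails if it takes over 72 s, if anything falls off the work surface, if the arm or the gripper's body presses on something with over 40 N, if the wrist force passes 120 N, or if a joint passes its speed limit or range.

## Working session

There is one attempt and no reset: what is moved stays moved. The work goes in short steps, Python scripts to look and compute and a shell command to move; the robot and the scene stay as the last step left them, time stands still between calls to the robot, and variables do not carry over. Pictures are saved under pics/ and viewed, about 8 in all and at most 12, crops included, and the job is handed in when it is done.

```bash
mkdir -p pics; ls; cat > h.py <<'E'
import numpy as np, cv2
from plant import bot, camera, job
def cloud(c):
    K=np.array(c["intrinsics"]);T=np.array(c["extrinsics"]);z=c["range_z"]
    v,u=np.mgrid[:z.shape[0],:z.shape[1]]
    P=np.stack([(u-K[0,2])/K[0,0]*z,(v-K[1,2])/K[1,1]*z,z],-1)@T[:3,:3].T+T[:3,3]
    P[z==0]=np.nan
    return P
def save(c,n,s=1.5):
    cv2.imwrite("pics/"+n+".png",cv2.resize(c["frame"][:,:,::-1],None,fx=s,fy=s))
def st():
    s=bot.get_state();print(s["clock"],np.round(s["ee_pos"],4),np.round(s["wrist_force"],2),round(s["opening"],4));print(np.round(s["tcp_rot"],3).tolist());return s
E
python3 - <<'E'
from h import *
st()
for n in("top","side"):
    c=camera(n);save(c,n+"0");np.savez(""+n+"0.npz",**c)
    print(n,np.round(c["intrinsics"],1).tolist(),np.round(c["extrinsics"],3).tolist())
E
```

```text
pics
0.0 [ 0.256  -0.5143  0.2296] [-0.24  0.26  1.08] 0.0941
[[0.895, 0.446, -0.001], [0.446, -0.895, 0.002], [0.0, -0.002, -1.0]]
top [[379.5, 0.0, 253.5], [0.0, 379.5, 194.1], [0.0, 0.0, 1.0]] [[-0.024, -0.995, 0.096, 0.457], [-1.0, 0.025, 0.009, 0.047], [-0.011, -0.096, -0.995, 1.027], [0.0, 0.0, 0.0, 1.0]]
side [[407.7, 0.0, 254.5], [0.0, 407.7, 195.0], [0.0, 0.0, 1.0]] [[-0.865, -0.251, 0.434, -0.033], [-0.501, 0.387, -0.774, 1.145], [0.026, -0.887, -0.46, 0.712], [0.0, 0.0, 0.0, 1.0]]
```

View pics/top0.png

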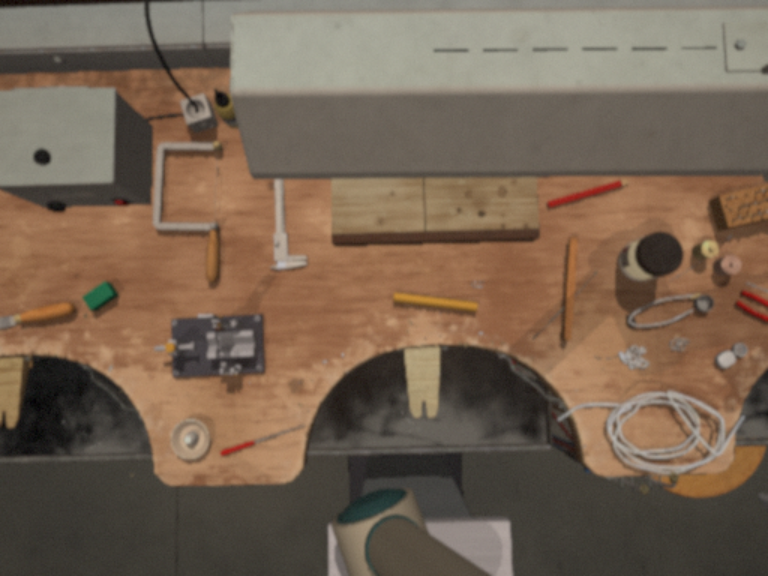

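View pics/side0.png

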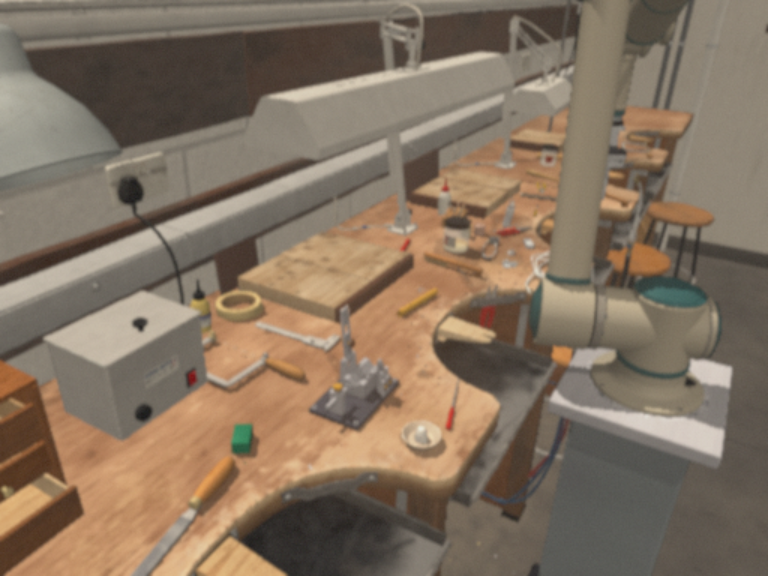

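The top view shows the tube at about (395–477, 293–312), the jig at (172–264, 315–378) with its stop to the left, the calliper at (285, 225), the saw at (185, 200) and the brush at (570, 290). Next I measure the poses.

```bash
python3 - <<'E'
from h import *
for n in("top","side"):
    c=dict(np.load(n+"0.npz"));P=cloud(c);np.set_printoptions(suppress=True,precision=4)
    hsv=cv2.cvtColor(c["frame"],cv2.COLOR_RGB2HSV)
    if n=="top": box=np.s_[188:215,255:325]
    else: box=np.s_[188:215,260:300]
    Q=P[box];H=hsv[box]
    m=(Q[...,2]>0.006)&(Q[...,2]<0.03)
    p=Q[m]; print(n,"tube n",len(p),p.min(0),p.max(0))
    cxy=np.float32(p[:,:2]); r=cv2.minAreaRect(cxy*1000); print(r, "ztop",np.percentile(p[:,2],90))
    # worktop z near jig
    R=P.reshape(-1,3)
    j=R[(R[:,0]>0.15)&(R[:,0]<0.55)&(R[:,1]>0.15)&(R[:,1]<0.65)]
    print("table z",np.nanmedian(j[:,2]))
    j=j[(j[:,2]>0.005)&(j[:,2]<0.25)]
    pl=j[(j[:,2]>0.006)&(j[:,2]<0.014)&(j[:,0]>.2)&(j[:,0]<.45)]
    print("plate",cv2.minAreaRect(np.float32(pl[:,:2]*1000)),np.percentile(pl,[1,99],axis=0))
E
python3 - <<'E'
import cv2,numpy as np
c=np.load("top0.npz");s=np.load("side0.npz")
a=cv2.resize(c["frame"][200:262,95:190,::-1],None,fx=8,fy=8,interpolation=2)[:300*2,:760]
b=cv2.resize(s["frame"][195:290,200:275,::-1],None,fx=6,fy=6,interpolation=2)
z=np.load("top0.npz")
h=max(a.shape[0],b.shape[0]);o=np.zeros((h,a.shape[1]+b.shape[1],3),np.uint8);o[:a.shape[0],:a.shape[1]]=a;o[:b.shape[0],a.shape[1]:]=b
cv2.imwrite("pics/crop0.png",cv2.resize(o,(800,int(800*h/o.shape[1]))))
E
```

```text
top tube n 371 [ 0.5133 -0.1162  0.0063] [0.5517 0.0338 0.0223]
((532.85791015625, -41.748291015625), (152.85519409179688, 17.933481216430664), 81.8207778930664) ztop 0.019319176138955507
table z 0.0007099782547639322
plate ((355.69427490234375, 335.35174560546875), (187.73992919921875, 367.1802062988281), 0.35195019841194153) [[0.2763 0.2474 0.0062]
 [0.4484 0.4291 0.0138]]
side tube n 167 [ 0.4556 -0.1656  0.0061] [0.6383 0.0337 0.0247]
((536.4734497070312, -60.37455749511719), (150.69729614257812, 166.31979370117188), 27.21330451965332) ztop 0.02101078274219923
table z 0.000321675313370684
plate ((354.8125305175781, 303.69525146484375), (275.8380432128906, 180.20310974121094), 83.90377807617188) [[0.2756 0.2271 0.0061]
 [0.4491 0.4304 0.0139]]
```

View pics/crop0.png

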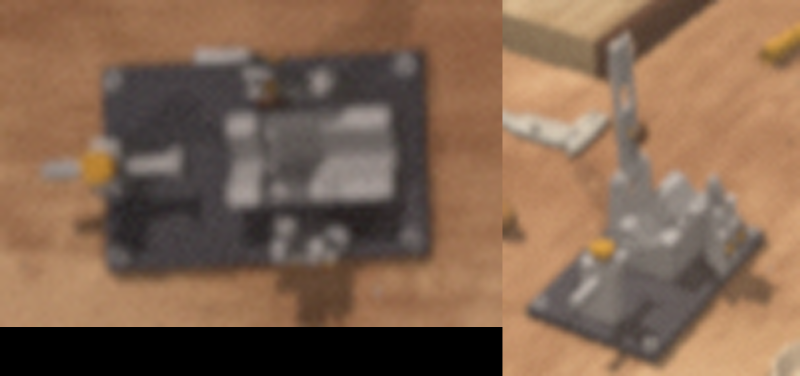

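The crop shows the strap standing upright on the far side of the V, the catch on the near side and the stop on the left. Next I fit the jig pose from both depth clouds.

```bash
python3 - <<'E'
from h import *
np.set_printoptions(suppress=True,precision=4)
from scipy.optimize import minimize
for n in("top","side"):
    c=dict(np.load(n+"0.npz"));P=cloud(c)
    R=P.reshape(-1,3);hsv=cv2.cvtColor(c["frame"],cv2.COLOR_RGB2HSV).reshape(-1,3)
    j=(abs(R[:,0]-.345)<.08)&(abs(R[:,1]-.335)<.13)
    pl=j&(R[:,2]>0.004)&(R[:,2]<0.016)&(hsv[:,1]<70)
    p=R[pl]
    # largest connected-ish: clip percentiles in rotated frame; scan yaw
    from scipy.spatial import cKDTree
    t=cKDTree(p[:,:2]);k=np.array([len(x) for x in t.query_ball_point(p[:,:2],.008)]);p=p[k>4]
    r=cv2.minAreaRect(np.float32(p[:,:2]*1000));print(n,"plate",len(p),r)
    for z0,z1 in((.036,.047),(.05,.075),(.075,.09),(.09,.2)):
        q=R[j&(R[:,2]>z0)&(R[:,2]<z1)];print(z0,len(q),np.percentile(q,[3,50,97],axis=0).tolist() if len(q) else "")
E
```

```text
top plate 221 ((357.64178466796875, 348.73370361328125), (160.934326171875, 134.49859619140625), 89.95977783203125)
0.036 26 [[0.4131332244760425, 0.3048934703108884, 0.03611627268194048], [0.41654986932390703, 0.3172712054974345, 0.04504724197126647], [0.4219920452274133, 0.33109709567792606, 0.046836890085427046]]
0.05 17 [[0.41972835800944736, 0.3072730197771771, 0.05358414220780745], [0.42232263977913387, 0.3206531522303871, 0.06146580984429728], [0.4249801552971446, 0.33133880163085355, 0.07208318607321801]]
0.075 0 
0.09 0 
side plate 332 ((352.1195068359375, 352.222412109375), (158.39613342285156, 145.53761291503906), 89.93319702148438)
0.036 35 [[0.41334262799374877, 0.30462507569877356, 0.03635388968635139], [0.4161410907488309, 0.32184879396898314, 0.040957147829420726], [0.42437221754473414, 0.3318100306349805, 0.04640077116614651]]
0.05 24 [[0.4193547191123522, 0.30504141905074894, 0.051315400885720175], [0.42164160929312733, 0.3249220864989547, 0.058949127516948197], [0.42478861114542216, 0.33084577426621425, 0.06568790386162263]]
0.075 2 [[0.42467472103751003, 0.31821099612089193, 0.07542754952614371], [0.4248303669921893, 0.3210881559841283, 0.07556816531512456], [0.42498601294686855, 0.3239653158473647, 0.07570878110410541]]
0.09 0
```

```bash
cat > fit.py <<'E'
from h import *
np.set_printoptions(suppress=True,precision=4)
def an(c,n,cx=.455,cy=.335):
    P=cloud(c)
    R=P.reshape(-1,3);hsv=cv2.cvtColor(c["frame"],cv2.COLOR_RGB2HSV).reshape(-1,3)
    j=(abs(R[:,0]-cx)<.1)&(abs(R[:,1]-cy)<.13)
    p=R[j&(R[:,2]>0.0055)&(R[:,2]<0.0145)]
    from scipy.spatial import cKDTree
    t=cKDTree(p[:,:2]);k=np.array([len(x) for x in t.query_ball_point(p[:,:2],.008)]);p=p[k>4]
    print(n,"plate",len(p),cv2.minAreaRect(np.float32(p[:,:2]*1000)),np.percentile(p,[1,99],axis=0).tolist())
    for z0,z1 in((.039,.046),(.05,.08),(.08,.11),(.11,.14),(.14,.2)):
        q=R[j&(R[:,2]>z0)&(R[:,2]<z1)];print(z0,len(q),np.round(np.percentile(q,[3,50,97],axis=0),4).tolist() if len(q) else "")
if __name__=="__main__":
    for n in("top","side"): an(dict(np.load(n+"0.npz")),n)
E
python3 fit.py
```

```text
top plate 1402 ((465.09771728515625, 350.3226318359375), (103.84495544433594, 164.74681091308594), 1.8355896472930908) [[0.41329850573504634, 0.26871084537286427, 0.006516662354115135], [0.5165488705513462, 0.4307766110844868, 0.014161057709333867]]
0.039 341 [[0.4211, 0.2815, 0.0393], [0.4594, 0.3185, 0.0429], [0.4876, 0.407, 0.0456]]
0.05 161 [[0.4219, 0.3031, 0.0505], [0.4645, 0.3832, 0.064], [0.5049, 0.4203, 0.0757]]
0.08 58 [[0.432, 0.3095, 0.0804], [0.499, 0.3188, 0.0984], [0.5094, 0.3304, 0.1082]]
0.11 23 [[0.5023, 0.3096, 0.1122], [0.5034, 0.3158, 0.1235], [0.508, 0.3296, 0.1392]]
0.14 44 [[0.5044, 0.3099, 0.1417], [0.5077, 0.3209, 0.1633], [0.5103, 0.3319, 0.17]]
side plate 662 ((464.5151672363281, 352.161865234375), (104.90042114257812, 162.6835174560547), 2.06498384475708) [[0.41137455915886195, 0.2752090724041899, 0.006019177312127801], [0.5138773607611892, 0.4327994170803192, 0.014336007076986769]]
0.039 227 [[0.4161, 0.287, 0.0393], [0.4739, 0.3299, 0.0434], [0.503, 0.4365, 0.0459]]
0.05 226 [[0.4204, 0.3051, 0.051], [0.4636, 0.3311, 0.0627], [0.5042, 0.4199, 0.0785]]
0.08 69 [[0.434, 0.3119, 0.0809], [0.4999, 0.3236, 0.0987], [0.5053, 0.3333, 0.1082]]
0.11 49 [[0.5001, 0.3079, 0.1103], [0.5038, 0.322, 0.1217], [0.5069, 0.3331, 0.1395]]
0.14 63 [[0.504, 0.3088, 0.1416], [0.506, 0.3223, 0.1566], [0.5097, 0.332, 0.17]]
```

```bash
cat >> h.py <<'E'
YAW=np.deg2rad(1.95);JR=np.array([[np.cos(YAW),-np.sin(YAW),0],[np.sin(YAW),np.cos(YAW),0],[0,0,1]])
JO=np.array([.4648,.3512,0])-JR@[0,.032,0]
def tojig(P): return (P-JO)@JR
def towld(p): return JO+JR@np.array(p)
def go(target,yaw=None):
    "cm shift in tool axes + turn to bring TCP to world target with tool-x yaw"
    s=st();R=np.array(s["tcp_rot"]);d=R.T@(np.array(target)-s["ee_pos"])*100
    y0=np.degrees(np.arctan2(R[1,0],R[0,0]));print("shift cm",np.round(d,2),"turn",None if yaw is None else round(-((yaw-y0+180)%360-180),1))
E
python3 - <<'E'
from h import *
np.set_printoptions(suppress=True,precision=4)
for n in("top","side"):
    R=tojig(cloud(dict(np.load(n+"0.npz"))).reshape(-1,3))*1000
    q=R[(abs(R[:,0])<9)&(R[:,1]>44)&(R[:,1]<87)&(R[:,2]>36)&(R[:,2]<56)]
    print(n,len(q),np.percentile(q,[0,3,10,50],axis=0).tolist())
    b=R[(abs(R[:,0])<24)&(abs(R[:,1])<44)&(R[:,2]>41)&(R[:,2]<45)];print("V",np.percentile(b,[2,50,98],axis=0).tolist())
    q=R[(R[:,0]>-55)&(R[:,0]<-20)&(R[:,2]>60)&(R[:,2]<84)&(abs(R[:,1])<30)];print("catch",np.percentile(q,[2,98],axis=0).tolist())
mid=np.array([.533,-.042,0]);d=np.array([.1423,.9898,0])
go(mid-.045*d+[0,0,.15],81.8)
E
```

```text
top 52 [[-8.865080953842606, 59.20610657953269, 37.54443155928821], [-8.158244800220935, 59.41696368951174, 39.488093070583005], [-5.173669019673773, 59.7373505705715, 42.65119034497401], [0.624026186891837, 70.73152296742381, 47.06677748617754]]
V [[-21.260876052150106, -39.476550558069036, 41.08243713253866], [9.819645849836176, -1.865454555036537, 43.17466818249904], [21.73102876179118, 37.871137042532396, 44.839890285609535]]
catch [[-44.87381949910882, -7.36854028489154, 60.97082805201477], [-30.50527104131305, 10.429240834745148, 83.20901807025453]]
side 27 [[-8.161406955469165, 59.364481122489046, 38.34427818809416], [-6.904074316610336, 59.801608949292266, 39.076652551191884], [-5.603846631287594, 60.111578216278076, 41.25417355583893], [-1.5334421922231842, 63.06930206816875, 47.74369148565161]]
V [[-21.751080973422766, -36.842642219126006, 41.2363582344809], [10.10334600623214, 10.696721068842784, 43.58714956237186], [22.241757748078893, 37.18541046730481, 44.83264917142476]]
catch [[-45.964598638867, -11.327975659125135, 60.38554087763222], [-30.008232848781148, 13.102964959419925, 81.15555204546497]]
0.1 [ 0.256  -0.5144  0.2297] [ 0.4   0.34 -0.37] 0.0942
[[0.895, 0.446, -0.001], [0.446, -0.895, 0.001], [0.0, -0.002, -1.0]]
shift cm [ 43.28 -26.23   8.02] turn -55.3
```

```bash
python3 -m pendant '[5,43.3,-26.2,8,-55.3, 5,43.3,-26.2,8,-55.3, 5,43.3,-26.2,8,-55.3, 5,43.3,-26.2,8,-55.3, 5,43.3,-26.2,8,-55.3, 5,43.3,-26.2,8,-55.3, 5,43.3,-26.2,8,-55.3, 5,43.3,-26.2,8,-55.3, 5,43.3,-26.2,8,-55.3, 5,43.3,-26.2,8,-55.3]'
cat > tube.py <<'E'
from h import *
np.set_printoptions(suppress=True,precision=4)
c=camera("wrist");save(c,"w1",1.2)
P=cloud(c);R=P.reshape(-1,3);print("depth ok",np.isfinite(R[:,2]).mean())
q=R[(abs(R[:,0]-.533)<.05)&(abs(R[:,1]+.042)<.1)&(R[:,2]>.006)&(R[:,2]<.025)]
print(len(q),cv2.minAreaRect(np.float32(q[:,:2]*1000)) if len(q)>5 else "")
print(np.percentile(q[:,2],[5,95]))
st()
E
python3 tube.py
```

```text
clock: 1.35
ee_pos: [0.5269, -0.0869, 0.15]
tcp_rot: [[0.141, 0.99, -0.001], [0.99, -0.141, -0.0], [-0.001, -0.001, -1.0]]
wrist_force: [-0.3, -0.4, 0.3]
opening: 0.05
depth ok 0.9961751302083334
2320 ((535.1443481445312, -40.64392852783203), (149.89865112304688, 18.028654098510742), 81.75918579101562)
[0.0109 0.0185]
1.4 [ 0.5266 -0.0879  0.1503] [ 0.83 -0.68 -0.5 ] 0.0502
[[0.143, 0.99, -0.001], [0.99, -0.143, -0.001], [-0.001, -0.001, -1.0]]
```

View pics/w1.png

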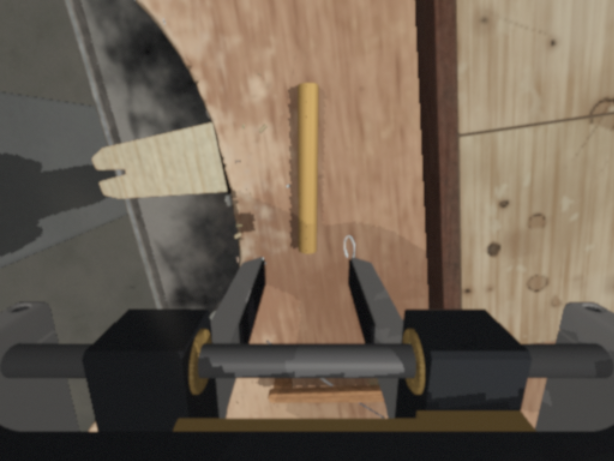

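The wrist view shows the tube at (310, 83–253), lined up between the fingers. The fit puts its centre at (0.535, -0.041) with the angle unchanged, so I grasp it.

```bash
python3 -m pendant '[5,0.15,0.1,6,0, 5,0.15,0.1,10,0, 5,0.15,0.1,12.3,0, 5,0.15,0.1,12.3,0, 5,0.15,0.1,12.3,0, 0,0.15,0.1,12.3,0, 0,0.15,0.1,12.3,0, 0,0.15,0.1,12.3,0, 0,0.15,0.1,12.3,0, 0,0.15,0.1,12.3,0, 0,0.15,0.1,12.3,0, 0,0.15,0.1,12.3,0]' 40
python3 -m pendant '[0,0,0,-2,0, 0,0,0,-5,0, 0,0,0,-10,0, 0,0,0,-12,0, 0,0,0,-12,0]'
python3 - <<'E'
from h import *
np.set_printoptions(suppress=True,precision=4)
c=camera("wrist");save(c,"w2",1.2)
P=cloud(c);np.savez("w2.npz",**c)
s=st()
R=P.reshape(-1,3);hsv=cv2.cvtColor(c["frame"],cv2.COLOR_RGB2HSV).reshape(-1,3)
T=(R-s["ee_pos"])@np.array(s["tcp_rot"])*1000
q=T[(abs(T[:,1])<14)&(T[:,0]>12)&(T[:,0]<150)&(abs(T[:,2]-18)<25)]
print(len(q))
for a in range(20,150,15):
    b=q[abs(q[:,0]-a)<7.5]
    if len(b)>5: print(a,len(b),"y",np.median(b[:,1]),"ztop",np.percentile(b[:,2],8))
print("xmax",np.percentile(q[:,0],99.5))
go(towld([0,-.100,.14]),91.95)
E
```

```text
clock: 2.9
ee_pos: [0.5283, -0.086, 0.0276]
tcp_rot: [[0.143, 0.99, -0.0], [0.99, -0.143, -0.0], [-0.0, -0.0, -1.0]]
wrist_force: [0.2, -0.3, 2.4]
opening: 0.0169
clock: 3.52
ee_pos: [0.5293, -0.0862, 0.1487]
tcp_rot: [[0.143, 0.99, 0.004], [0.99, -0.143, -0.001], [-0.001, 0.004, -1.0]]
wrist_force: [-0.2, -0.2, -1.4]
opening: 0.0166
3.575 [ 0.5282 -0.0859  0.1473] [-0.53  1.25 -1.7 ] 0.0168
[[0.143, 0.99, 0.0], [0.99, -0.143, -0.0], [-0.0, 0.0, -1.0]]
5153
20 565 y 2.479461563741595 ztop 8.184900505029209
35 607 y 1.8405218074031837 ztop 8.322617992179165
50 639 y 1.842649221258435 ztop 8.36984656516164
65 713 y 1.844668386704289 ztop 8.612107058495743
80 759 y 1.8457653797782048 ztop 8.602055102025348
95 804 y 1.8474452764420917 ztop 8.845190440528766
110 863 y 1.8478348575913526 ztop 8.966556319774455
125 180 y 1.8493024568818084 ztop 9.204610151246689
xmax 120.19655993080391
3.575 [ 0.5282 -0.0859  0.1473] [-0.53  1.25 -1.7 ] 0.0168
[[0.143, 0.99, 0.0], [0.99, -0.143, -0.0], [-0.0, 0.0, -1.0]]
shift cm [ 29.36 -10.21   0.72] turn -10.2
```

```bash
python3 -m pendant '[0,8,-5,0.7,-5, 0,14,-9.3,0.7,-10.2, 0,20,-9.3,0.7,-10.2, 0,24.4,-9.3,0.7,-10.2, 0,24.4,-9.3,0.7,-10.2, 0,24.4,-9.3,0.7,-10.2, 0,24.4,-9.3,0.7,-10.2]'
python3 -m pendant '[0,3,0,0,0, 0,6,0,0,0, 0,7.8,0,0,0, 0,7.8,0,0,0, 0,7.8,0,0,0]'
python3 - <<'E'
from h import *
np.set_printoptions(suppress=True,precision=4)
c=camera("wrist");save(c,"w3",1.2);np.savez("w3.npz",**c)
s=st();print("jig TCP",tojig(s["ee_pos"]))
J=tojig(cloud(c).reshape(-1,3))*1000
b=J[(abs(J[:,0])<28)&(J[:,1]>-48)&(J[:,1]<44)&(abs(J[:,2]-43)<2.5)];print("V",np.percentile(b,[2,50,98],axis=0).tolist())
q=J[(abs(J[:,0])<12)&(J[:,1]>44)&(J[:,1]<87)&(J[:,2]>36)&(J[:,2]<56)];print("stop",np.percentile(q,[0,3,50,100],axis=0).tolist())
p=J[(J[:,2]>6)&(J[:,2]<14)&(abs(J[:,0])<70)&(J[:,1]>-70)&(J[:,1]<130)];print("plate",cv2.minAreaRect(np.float32(p[:,:2])))
go(towld([0,-.070,.0602]),91.95)
E
```

```text
clock: 4.45
ee_pos: [0.4708, 0.1674, 0.1396]
tcp_rot: [[-0.033, 0.999, -0.002], [0.999, 0.033, -0.001], [-0.001, -0.002, -1.0]]
wrist_force: [0.6, 0.4, -0.9]
opening: 0.0167
clock: 5.08
ee_pos: [0.4685, 0.2456, 0.1403]
tcp_rot: [[-0.034, 0.999, -0.0], [0.999, 0.034, -0.001], [-0.001, -0.0, -1.0]]
wrist_force: [-0.5, 0.4, -1.8]
opening: 0.017
5.125 [0.4686 0.2456 0.1403] [ 0.13  1.01 -1.06] 0.0167
[[-0.033, 0.999, -0.0], [0.999, 0.033, -0.001], [-0.001, -0.0, -1.0]]
jig TCP [ 0.0002 -0.0737  0.1403]
V [[-19.280525090457942, -39.60738449016526, 41.31643976750465], [15.480235021977313, 0.7710464071951117, 43.00187238486575], [23.984145938412286, 37.891225548232576, 44.411182526682616]]
stop [[-9.307575984040719, 68.74918502336789, 36.12033994986308], [-7.45094451261808, 69.87103968923552, 39.143941963781664], [2.328898853332636, 81.54093784535566, 46.04365216274856], [11.785359503757459, 86.9976094004439, 55.97750186505102]]
plate ((2.4951171875, 28.439006805419922), (157.20159912109375, 104.12380981445312), 89.83919525146484)
5.125 [0.4686 0.2456 0.1403] [ 0.13  1.01 -1.06] 0.0167
[[-0.033, 0.999, -0.0], [0.999, 0.033, -0.001], [-0.001, -0.0, -1.0]]
shift cm [ 0.37 -0.02  8.01] turn -0.0
```

View pics/w3.png

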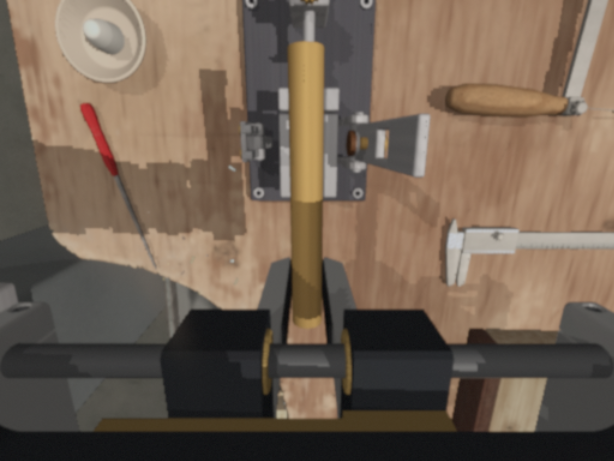

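The wrist view shows the tube (290–323, 45–325) directly over the V, with the strap open to its right. Allowing for the camera's known 1.8 mm bias, the tube is aligned within about 0.5 mm, so I lower it.

```bash
python3 -m pendant '[0,0.4,0.05,3,0, 0,0.4,0.05,6,0, 0,0.4,0.05,7,0, 0,0.4,0.05,7.5,0, 0,0.4,0.05,7.8,0, 0,0.4,0.05,7.9,0, 0,0.4,0.05,7.9,0]'; python3 - <<'E'
from h import *
st()
E
```

```text
clock: 6.0
ee_pos: [0.4695, 0.2509, 0.062]
tcp_rot: [[-0.034, 0.999, 0.002], [0.999, 0.034, 0.0], [0.0, 0.002, -1.0]]
wrist_force: [0.7, -0.4, -0.7]
opening: 0.0166
6.0 [0.4695 0.2509 0.062 ] [ 0.7  -0.41 -0.67] 0.0166
[[-0.034, 0.999, 0.002], [0.999, 0.034, 0.0], [0.0, 0.002, -1.0]]
```

```bash
python3 -m pendant '[0,0,0,0.1,0, 0,0,0,0.15,0, 0,0,0,0.15,0]'; python3 -m pendant '[5,0,0,0,0, 5,0,0,0,0, 5,0,0,0,0, 5,0,0,0,0]'
python3 - <<'E'
from h import *
np.set_printoptions(suppress=True,precision=2)
s=st();print("jig TCP",tojig(s["ee_pos"])*1000)
for n in("top","side"):
    c=camera(n);J=tojig(cloud(c).reshape(-1,3))*1000;hsv=cv2.cvtColor(c["frame"],cv2.COLOR_RGB2HSV).reshape(-1,3)
    for a,b in((-38,-15),(25,48)):
        q=J[(abs(J[:,0])<8)&(J[:,1]>a)&(J[:,1]<b)&(J[:,2]>40)&(J[:,2]<62)&(hsv[:,1]>80)]
        if len(q)>4:print(n,a,len(q),np.median(q[:,0]),"top z",np.percentile(q[:,2],[50,90]))
    q=J[(abs(J[:,0])<8)&(J[:,1]>0)&(J[:,1]<70)&(J[:,2]>40)&(J[:,2]<62)&(hsv[:,1]>80)]
    if len(q):print("ymax",np.percentile(q[:,1],[97,100]))
    save(c,n+"1")
E
```

```text
clock: 6.38
ee_pos: [0.4696, 0.2509, 0.0606]
tcp_rot: [[-0.034, 0.999, 0.002], [0.999, 0.034, 0.0], [0.0, 0.002, -1.0]]
wrist_force: [1.7, 0.1, 5.4]
opening: 0.0171
clock: 6.88
ee_pos: [0.4688, 0.2508, 0.0597]
tcp_rot: [[-0.034, 0.999, -0.0], [0.999, 0.034, -0.0], [-0.0, -0.0, -1.0]]
wrist_force: [-0.6, 0.6, 0.2]
opening: 0.0494
6.875 [0.47 0.25 0.06] [-0.59  0.57  0.25] 0.0494
[[-0.034, 0.999, -0.0], [0.999, 0.034, -0.0], [-0.0, -0.0, -1.0]]
jig TCP [  0.54 -68.5   59.73]
side -38 28 -4.12019162041557 top z [52.72 54.96]
side 25 39 -3.2335909617970753 top z [49.79 53.54]
ymax [51.58 59.08]
```

```bash
python3 -m pendant '[5,0,0,-3,0, 5,0,0,-5,0, 0,-3,-0.05,-5,0, 0,-4.8,-0.05,-5,0, 0,-4.8,-0.05,-5,0, 0,-4.8,-0.05,-5,0, 0,-4.8,-0.05,-2,0, 0,-4.8,-0.05,0.4,0, 0,-4.8,-0.05,0.4,0, 0,-4.8,-0.05,0.4,0]' 30
python3 - <<'E'
from h import *
np.set_printoptions(suppress=True,precision=2)
s=st();print("jig TCP",tojig(s["ee_pos"])*1000)
c=camera("wrist");save(c,"w4",1.2);np.savez("w4.npz",**c)
J=tojig(cloud(c).reshape(-1,3))*1000;hsv=cv2.cvtColor(c["frame"],cv2.COLOR_RGB2HSV).reshape(-1,3)
for a in range(-95,60,20):
    q=J[(abs(J[:,0]-2)<12)&(abs(J[:,1]-a-10)<10)&(J[:,2]>40)&(J[:,2]<62)&(hsv[:,1]>80)]
    if len(q)>4:print(a,len(q),"x",np.median(q[:,0]),"z",np.percentile(q[:,2],[50,95]),"y",q[:,1].min(),q[:,1].max())
E
```

```text
clock: 8.22
ee_pos: [0.4707, 0.2034, 0.0564]
tcp_rot: [[-0.035, 0.999, 0.001], [0.999, 0.035, 0.0], [0.0, 0.001, -1.0]]
wrist_force: [-0.8, -0.4, 1.2]
opening: 0.0004
8.225 [0.47 0.2  0.06] [-0.84 -0.35  1.22] 0.0004
[[-0.035, 0.999, 0.001], [0.999, 0.035, 0.0], [0.0, 0.001, -1.0]]
jig TCP [   0.82 -115.93   56.44]
-95 821 x 2.0531281594534487 z [50.44 52.34] y -94.92470073269523 -75.06717054636738
-75 933 x 2.0226144528693166 z [50.33 52.19] y -74.99405874814406 -55.00930769393623
-55 1007 x 1.9951425259587914 z [50.41 52.14] y -54.961041299645146 -35.28146436914476
-35 1128 x 2.497580901294861 z [50.44 52.2 ] y -34.94400253742412 -15.009702414330045
-15 1251 x 1.940037648598414 z [50.49 52.32] y -14.945211425642903 4.982652348847801
5 999 x 2.4186767905623228 z [50.39 52.32] y 5.00196948404843 21.986713953591497
```

View pics/w4.png

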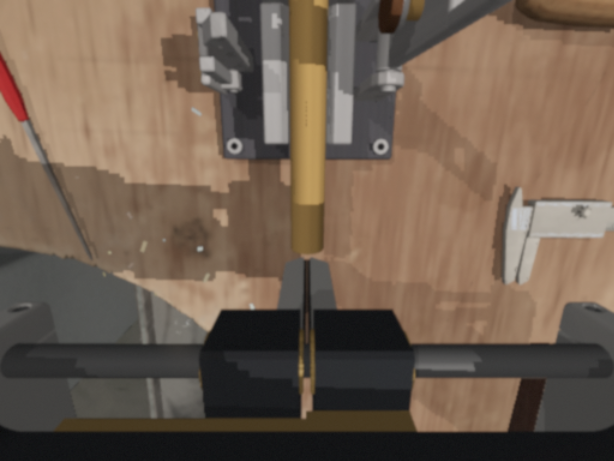

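Wrist view: the tube lies in the groove with a uniform top height of 52 mm, and its end at (308, 250) is just ahead of the closed fingers. Next I push it gently.

```bash
f(){ python3 -c "
from h import *
s=bot.get_state();print(np.round(tojig(s['ee_pos'])*1000,2),np.round(s['wrist_force'],2))"; }
python3 -m pendant '[0,0.3,0,0,0, 0,0.6,0,0,0, 0,0.8,0,0,0, 0,0.9,0,0,0, 0,1.0,0,0,0, 0,1.1,0,0,0, 0,1.2,0,0,0, 0,1.3,0,0,0, 0,1.3,0,0,0]' >/dev/null; f
python3 -m pendant '[0,0.1,0,0,0, 0,0.1,0,0,0]'>/dev/null; f
python3 -m pendant '[0,0.1,0,0,0, 0,0.1,0,0,0]'>/dev/null; f
```

```text
[   0.25 -103.44   55.91] [ 0.41 -1.11 -0.3 ]
[   0.26 -102.43   55.95] [ 0.42  0.   -0.1 ]
[   0.23 -101.4    55.93] [ 0.02 -1.94  0.65]
```

```bash
cat > chk.py <<'E'
from h import *
import sys
s=bot.get_state();f=s['wrist_force'];print(s['clock'],np.round(tojig(s['ee_pos'])*1000,2),np.round(f,2))
ax,lim=int(sys.argv[1]),float(sys.argv[2]);sys.exit(0 if abs(f[ax])<lim else 1)
E
python3 -m pendant '[0,0.05,0,0,0, 0,0.05,0,0,0]'>/dev/null; python3 chk.py 1 3 &&
python3 -m pendant '[0,0.05,0,0,0, 0,0.05,0,0,0]'>/dev/null && python3 chk.py 1 3 &&
python3 -m pendant '[0,0.05,0,0,0, 0,0.05,0,0,0]'>/dev/null && python3 chk.py 1 3 &&
python3 -m pendant '[0,0.05,0,0,0, 0,0.05,0,0,0]'>/dev/null && python3 chk.py 1 3 &&
python3 -m pendant '[0,0.05,0,0,0, 0,0.05,0,0,0]'>/dev/null && python3 chk.py 1 3 &&
python3 -m pendant '[0,0.05,0,0,0, 0,0.05,0,0,0]'>/dev/null && python3 chk.py 1 3
```

```text
10.15 [   0.26 -100.97   55.96] [ 0.29 -1.52  0.18]
10.4 [   0.24 -100.45   55.97] [-0.85 -0.6   0.02]
10.65 [   0.22 -100.21   55.93] [-0.1  -2.37  0.91]
10.9 [   0.24 -100.06   55.95] [ 0.89 -4.31  0.88]
```

```bash
for i in 1 2; do python3 -m pendant '[0,0,0,0,0, 0,0,0,0,0]'>/dev/null; python3 chk.py 1 9; done; python3 -m pendant '[0,0.02,0,0,0, 0,0.02,0,0,0]'>/dev/null; python3 chk.py 1 9;python3 -m pendant '[0,0,0,0,0]'>/dev/null; python3 chk.py 1 9
```

```text
11.15 [   0.23 -100.03   55.92] [ 1.3  -5.48  0.15]
11.4 [   0.21 -100.01   55.9 ] [-0.82 -5.28  0.83]
11.65 [  0.2  -99.96  55.91] [ 1.44 -5.73  1.05]
11.775 [   0.2  -100.     55.88] [ 0.59 -4.89  0.6 ]
```

The push held a steady 5 N or so against the stop, well under the slip force. Next I back off and go round behind the strap.

```bash
python3 -m pendant '[0,-0.1,0,0,0, 0,-0.3,0,0,0, 0,-2,0,0,0, 0,-3,0,-6,0, 0,-3,0,-12,0, 0,-3,0,-18,0, 0,-3,0,-20,0, 0,0,2,-20,-10, 0,5,5,-20,-20, 0,10.2,7,-20,-30, 0,10.2,7,-20,-40, 0,10.2,7,-20,-50, 0,10.2,7,-20,-60, 0,10.2,7,-20,-70, 0,10.2,7,-20,-80, 0,10.2,7,-20,-90, 0,10.2,7,-20,-90, 0,10.2,7,-20,-90]'
python3 - <<'E'
from h import *
np.set_printoptions(suppress=True,precision=2)
s=st();print("jig TCP",tojig(s["ee_pos"])*1000)
for n in("side","top"):
    c=camera(n);J=tojig(cloud(c).reshape(-1,3))*1000
    q=J[(abs(J[:,1]-2)<14)&(J[:,2]>75)&(J[:,2]<175)&(abs(J[:,0]-40)<25)]
    for z in range(75,175,15):
        b=q[(q[:,2]>z)&(q[:,2]<z+15)]
        if len(b)>3:print(n,z,len(b),np.percentile(b,[5,50,95],axis=0)[:,:2].tolist())
    if n=="side": cv2.imwrite("pics/s2.png",cv2.resize(c["frame"][150:290,170:330,::-1],None,fx=5,fy=4.2))
E
```

```text
clock: 14.02
ee_pos: [0.536, 0.3239, 0.2558]
tcp_rot: [[-1.0, -0.031, -0.0], [-0.031, 1.0, 0.0], [0.0, 0.0, -1.0]]
wrist_force: [0.3, 0.5, -0.9]
opening: 0.0004
14.025 [0.54 0.32 0.26] [ 0.3   0.53 -0.91] 0.0004
[[-1.0, -0.031, -0.0], [-0.031, 1.0, 0.0], [0.0, 0.0, -1.0]]
jig TCP [ 70.25   2.34 255.82]
side 75 24 [[32.28754527331877, -5.3252087919938385], [34.145948417170075, 5.5139148318599736], [36.83935997728009, 11.432174770303916]]
side 90 41 [[23.021926622049804, -8.283417196912001], [33.54832249358012, 3.237730014061693], [38.52472046336211, 10.255016792361305]]
side 105 30 [[30.866493279186017, -9.8935539112956], [36.94786466293145, 2.9507547501068845], [40.23709645964632, 13.152800641990224]]
side 120 18 [[36.61593196435152, -10.969819312345658], [38.447120209071755, 9.329007152945374], [42.46917597503052, 12.019127381004884]]
side 135 25 [[37.625508643947015, -9.253463802496109], [39.243482250007695, 4.04302952842831], [42.70408134482738, 12.123376246345352]]
side 150 30 [[38.43058520913437, -11.428650238391388], [40.27075550571482, 2.835616601060517], [42.72620869558835, 1
[... 402 characters left out ...]
6, 7.8899284867352915]]
top 105 22 [[25.672604114817215, -10.869682762024242], [36.69542672500897, 0.24581245245368674], [38.98130613716689, 8.720695049175177]]
top 120 6 [[37.30232010691727, -10.4480856566115], [38.56780749533149, -10.383788647528519], [41.04715129026079, 9.341546555810435]]
top 135 14 [[38.176305239994775, -10.87211710370229], [38.70005152623421, -2.8257750575740235], [42.366777313357495, 9.59987605652913]]
top 150 16 [[39.681585740865955, -10.660144676836671], [40.23844080230026, -4.61305967552112], [44.11444332336292, 8.738725470485305]]
top 165 20 [[41.34090517231552, -10.197977526900806], [42.45113546043291, 0.5477712404579318], [44.65204830128078, 10.781484096363391]]
```

View pics/s2.png

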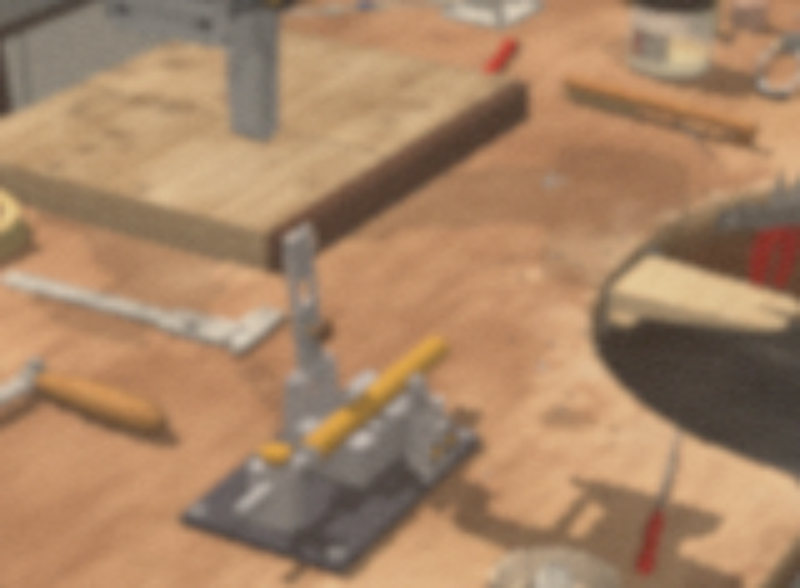

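The side view shows the tube (310–445, 340–450) in the V with its end by the stop and the strap upright. Next I lower the fingers behind the strap and begin the swing.

```bash
python3 -m pendant '[0,0,0,4,0, 0,0,0,7.6,0, 0,0,0,7.6,0, 0,0.9,0,7.6,0, 0,1.3,0,7.5,0, 0,1.6,0,7.4,0, 0,1.9,0,7.4,0, 0,2.2,0,7.3,0, 0,2.5,0,7.2,0, 0,2.9,0,7.2,0, 0,2.9,0,7.2,0]'>/dev/null; python3 chk.py 0 9
```

```text
15.5 [ 40.71   2.68 183.88] [ 0.88  0.16 -0.96]
```

```bash
python3 -m pendant '[0,0.5,0,0.05,0, 0,0.9,0,0.05,0, 0,1.3,0,0.1,0, 0,1.7,0,0.15,0, 0,2.1,0,0.25,0, 0,2.5,0,0.35,0, 0,2.95,0,0.5,0, 0,3.3,0,0.65,0, 0,3.7,0,0.8,0, 0,4.1,0,0.95,0, 0,4.5,0,1.15,0, 0,4.85,0,1.35,0, 0,5.2,0,1.6,0, 0,5.55,0,1.85,0, 0,5.9,0,2.1,0, 0,6.25,0,2.4,0, 0,6.55,0,2.65,0, 0,6.85,0,2.95,0, 0,7.15,0,3.25,0]'>/dev/null; python3 chk.py 0 9
python3 - <<'E'
from h import *
np.set_printoptions(suppress=True,precision=1)
for n in("side","top"):
    c=camera(n);J=tojig(cloud(c).reshape(-1,3))*1000
    if n=="side": cv2.imwrite("pics/s3.png",cv2.resize(c["frame"][150:290,170:330,::-1],None,fx=5,fy=4.2))
    q=J[(abs(J[:,1]-2)<11)&(J[:,2]>83)&(J[:,2]<175)&(abs(J[:,0]+10)<45)];print(n,len(q))
    for x in range(-55,35,10):
        b=q[(q[:,0]>x)&(q[:,0]<x+10)]
        if len(b)>3:print(x,len(b),np.percentile(b[:,2],[5,50,95]))
E
```

```text
17.875 [-30.5    2.67 151.22] [0.36 0.06 0.11]
side 161
-55 11 [128.9 131.8 133.1]
-45 73 [126.2 150.4 173. ]
-35 27 [113.7 140.9 170.8]
-25 14 [103.7 110.8 153.6]
-15 9 [ 97.4 100.1 104.6]
-5 13 [89.1 94.1 99.3]
5 12 [85.9 91.6 95.7]
top 59
-5 24 [87.6 91.4 96.5]
5 33 [84.2 89.1 93.5]
```

View pics/s3.png

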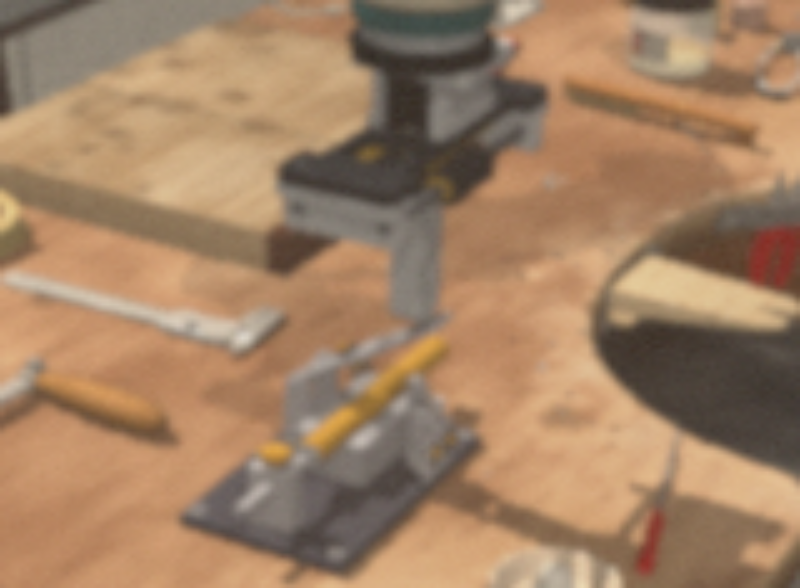

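The side view shows the strap at roughly 42°, with the fingertips on the tab at (415, 320). I continue down.

```bash
python3 -m pendant '[0,0.35,0,0.3,0, 0,0.65,0,0.65,0, 0,0.95,0,1,0, 0,1.25,0,1.35,0, 0,1.5,0,1.7,0, 0,1.8,0,2.1,0, 0,2,0,2.5,0, 0,2.2,0,2.9,0, 0,2.4,0,3.2,0, 0,2.6,0,3.5,0, 0,2.7,0,3.5,0]'>/dev/null; python3 chk.py 2 6
python3 -m pendant '[0,0.1,0,0.2,0, 0,0.1,0,0.2,0]'>/dev/null; python3 chk.py 2 6
python3 -m pendant '[0,0,0,0.2,0, 0,0,0,0.2,0]'>/dev/null; python3 chk.py 2 6
```

```text
19.35 [-57.58   2.61 116.19] [ 0.31  0.75 -0.4 ]
19.6 [-58.1    2.76 114.52] [-0.26  0.05  0.26]
19.85 [-58.43   2.72 112.35] [-0.78  0.06  0.26]
```

```bash

python3 -m pendant '[0,0,0,0.2,0, 0,0,0,0.2,0]'>/dev/null; python3 chk.py 2 7 &&
python3 -m pendant '[0,0,0,0.2,0, 0,0,0,0.2,0]'>/dev/null && python3 chk.py 2 7 &&
python3 -m pendant '[0,0,0,0.1,0, 0,0,0,0.1,0]'>/dev/null && python3 chk.py 2 7 &&
python3 -m pendant '[0,0,0,0.1,0, 0,0,0,0.1,0]'>/dev/null && python3 chk.py 2 7 &&
python3 -m pendant '[0,0,0,0.1,0, 0,0,0,0.1,0]'>/dev/null && python3 chk.py 2 7 &&
python3 -m pendant '[0,0,0,0.1,0, 0,0,0,0.1,0]'>/dev/null && python3 chk.py 2 7 &&
python3 -m pendant '[0,0,0,0.1,0, 0,0,0,0.1,0]'>/dev/null && python3 chk.py 2 7 &&
python3 -m pendant '[0,0,0,0.1,0, 0,0,0,0.1,0]'>/dev/null && python3 chk.py 2 7
```

```text
20.1 [-58.53   2.66 110.21] [-0.88 -0.09 -0.21]
20.35 [-58.25   2.67 108.28] [-0.17 -0.14  0.73]
20.6 [-58.3    2.67 107.39] [-0.76  1.26  2.16]
20.85 [-58.39   2.69 106.36] [-1.51  0.12  1.24]
21.1 [-58.36   2.7  105.36] [-1.33 -0.23  1.98]
21.35 [-58.33   2.68 104.36] [-1.45  0.15  1.56]
21.6 [-58.36   2.68 103.35] [-2.13  0.63  3.  ]
21.85 [-58.33   2.68 102.33] [-2.06 -0.27  3.62]
```

```bash

python3 -m pendant '[0,0,0,0.1,0, 0,0,0,0.1,0]'>/dev/null; python3 chk.py 2 10 &&
python3 -m pendant '[0,0,0,0.1,0, 0,0,0,0.1,0]'>/dev/null && python3 chk.py 2 10 &&
python3 -m pendant '[0,0,0,0.1,0, 0,0,0,0.1,0]'>/dev/null && python3 chk.py 2 10 &&
python3 -m pendant '[0,0,0,0.1,0, 0,0,0,0.1,0]'>/dev/null && python3 chk.py 2 10 &&
python3 -m pendant '[0,0,0,0.1,0, 0,0,0,0.1,0]'>/dev/null && python3 chk.py 2 10 &&
python3 -m pendant '[0,0,0,0.1,0, 0,0,0,0.1,0]'>/dev/null && python3 chk.py 2 10 &&
python3 -m pendant '[0,0,0,0.1,0, 0,0,0,0.1,0]'>/dev/null && python3 chk.py 2 10
```

```text
22.1 [-57.79   2.67 101.13] [ 0.31  0.09 -0.05]
22.35 [-58.16   2.61 100.15] [-0.91 -0.28  0.04]
22.6 [-58.15   2.71  99.41] [ 0.39 -0.67  0.14]
22.85 [-58.18   2.75  98.57] [ 0.22 -0.13  1.19]
23.1 [-58.3    2.74  97.48] [-0.93 -0.54  2.27]
23.35 [-58.39   2.72  96.37] [-1.66 -0.41  2.57]
23.6 [-58.44   2.73  95.34] [-1.81 -0.19  2.23]
```

```bash

python3 -m pendant '[0,0,0,0.1,0, 0,0,0,0.1,0]'>/dev/null; python3 chk.py 2 10 &&
python3 -m pendant '[0,0,0,0.1,0, 0,0,0,0.1,0]'>/dev/null && python3 chk.py 2 10 &&
python3 -m pendant '[0,0,0,0.1,0, 0,0,0,0.1,0]'>/dev/null && python3 chk.py 2 10 &&
python3 -m pendant '[0,0,0,0.1,0, 0,0,0,0.1,0]'>/dev/null && python3 chk.py 2 10 &&
python3 -m pendant '[0,0,0,0.1,0, 0,0,0,0.1,0]'>/dev/null && python3 chk.py 2 10 &&
python3 -m pendant '[0,0,0,0.1,0, 0,0,0,0.1,0]'>/dev/null && python3 chk.py 2 10 &&
python3 -m pendant '[0,0,0,0.1,0, 0,0,0,0.1,0]'>/dev/null && python3 chk.py 2 10
```

```text
23.85 [-58.51   2.69  94.3 ] [-0.97 -0.14  2.84]
24.1 [-58.42   2.67  93.22] [-1.67  0.57  2.58]
24.35 [-58.38   2.65  92.25] [-1.12  0.09  1.65]
24.6 [-58.35   2.67  91.72] [-2.63 -0.04  5.5 ]
24.85 [-58.38   2.69  91.57] [-4.17 -1.35 10.32]
```

The load rose sharply while the motion stopped at 91.6 mm, so the tab is on its rest, about 2 mm above level. I hold briefly, release, and check.

```bash

python3 -m pendant '[0,0,0,0,0, 0,0,0,0,0]'>/dev/null; python3 chk.py 2 12
python3 -m pendant '[0,0,0,-0.2,0, 0,0,0,-0.4,0, 0,0,0,-1,0, 0,0,0,-5,0, 0,0,0,-9,0, 0,0,-10,-12,0, 0,0,-20,-12,0, 0,0,-24,-12,0, 0,0,-24,-12,0, 0,0,-24,-12,0, 0,0,-24,-12,0]'>/dev/null; python3 chk.py 2 12
python3 - <<'E'
from h import *
np.set_printoptions(suppress=True,precision=1)
for n in("top","side"):
    c=camera(n);J=tojig(cloud(c).reshape(-1,3))*1000;hsv=cv2.cvtColor(c["frame"],cv2.COLOR_RGB2HSV).reshape(-1,3)
    q=J[(abs(J[:,1]-2)<11)&(J[:,2]>57)&(J[:,2]<72)&(J[:,0]>-75)&(J[:,0]<30)]
    t=q[(q[:,0]<-46)&(q[:,0]>-70)];print(n,"tab z",np.median(t[:,2]),len(t),"fit",np.polyfit(q[:,0],q[:,2],1))
    u=J[(abs(J[:,0])<9)&(J[:,1]>-100)&(J[:,1]<62)&(J[:,2]>40)&(J[:,2]<56)&(hsv[:,1]>90)]
    print("tube y",np.percentile(u[:,1],[0,2,98,100]),"top z by y",[np.percentile(u[abs(u[:,1]-a)<12][:,2],[50,90]).round(1).tolist() for a in(-75,-40,30,45)])
    cv2.imwrite("pics/%s4.png"%n,cv2.resize(c["frame"][190:270,90:200,::-1] if n=="top" else c["frame"][190:290,200:280,::-1],None,fx=6,fy=6))
E
```

```text
25.1 [-58.35   2.7   91.56] [-3.15 -0.62 10.33]
26.475 [ -58.07 -237.06  210.55] [0.52 0.04 0.46]
top tab z 68.60161812448607 83 fit [-0.  66.4]
tube y [-90.7 -87.9  56.9  61.5] top z by y [[50.3, 53.9], [50.5, 53.5], [50.2, 53.2], [50.7, 53.2]]
side tab z 69.66839574124495 39 fit [-0.  66.8]
tube y [-90.4 -87.3  57.9  59.8] top z by y [[51.8, 54.5], [51.8, 53.4], [51.2, 53.1], [52.0, 54.8]]
```

View pics/side4.png

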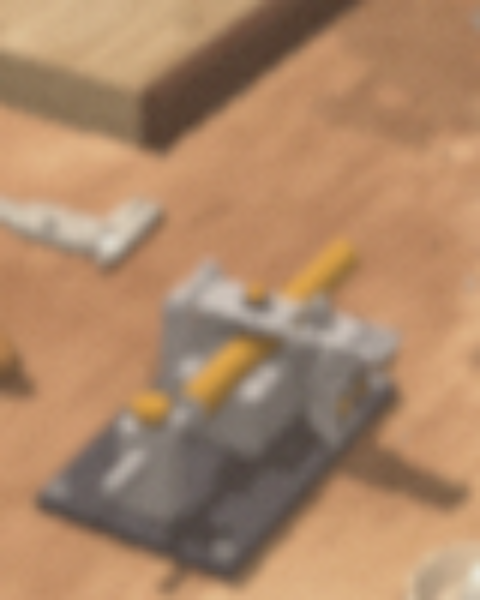

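View pics/top4.png

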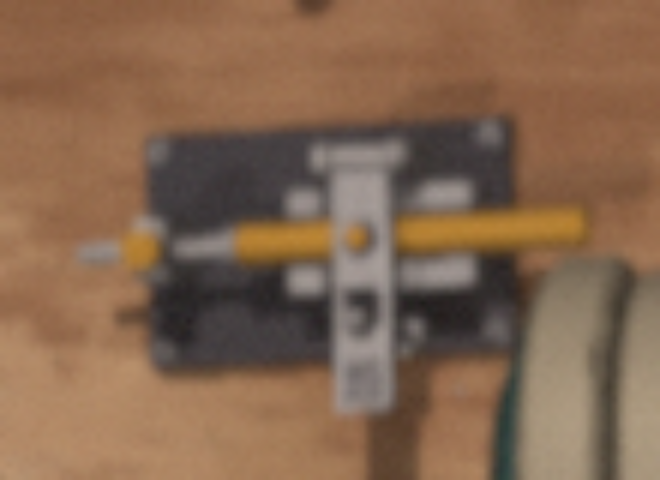

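The views show the strap down over the tube with the catch nose standing in the window, and the tube against the stop with its far end at y ≈ -90.5, where I expected it. The depth readings put the tab 1–2 mm higher than I expect for a caught strap, so I probe its height by light touch.

```bash

python3 -m pendant '[0,0,6,0,0, 0,0,12,0,0, 0,0,18,0,0, 0,0,24,0,0, 0,0,24,0,0, 0,0,24,4,0, 0,0,24,8,0, 0,0,24,10.5,0, 0,0,24,11,0, 0,0,24,11.2,0, 0,0,24,11.2,0]'>/dev/null; python3 chk.py 2 5 &&
python3 -m pendant '[0,0,0,0.1,0, 0,0,0,0.1,0]'>/dev/null && python3 chk.py 2 5 &&
python3 -m pendant '[0,0,0,0.1,0, 0,0,0,0.1,0]'>/dev/null && python3 chk.py 2 5 &&
python3 -m pendant '[0,0,0,0.1,0, 0,0,0,0.1,0]'>/dev/null && python3 chk.py 2 5 &&
python3 -m pendant '[0,0,0,0.05,0, 0,0,0,0.05,0]'>/dev/null && python3 chk.py 2 5 &&
python3 -m pendant '[0,0,0,0.05,0, 0,0,0,0.05,0]'>/dev/null && python3 chk.py 2 5 &&
python3 -m pendant '[0,0,0,0.05,0, 0,0,0,0.05,0]'>/dev/null && python3 chk.py 2 5 &&
python3 -m pendant '[0,0,0,0.05,0, 0,0,0,0.05,0]'>/dev/null && python3 chk.py 2 5 &&
python3 -m pendant '[0,0,0,0.05,0, 0,0,0,0.05,0]'>/dev/null && python3 chk.py 2 5
```

```text
27.95 [-57.65   3.08  99.45] [-0.03  0.61  0.29]
28.2 [-58.04   2.79  97.94] [ 0.31 -0.39  0.2 ]
28.45 [-58.31   2.64  96.41] [0.19 0.19 0.2 ]
28.7 [-58.36   2.63  95.29] [ 0.18 -0.32 -0.75]
28.95 [-58.33   2.68  94.86] [-0.88 -0.02  0.04]
29.2 [-58.3    2.68  94.37] [-0.35  0.17 -0.22]
29.45 [-58.32   2.69  93.89] [-0.62  0.25 -0.64]
29.7 [-58.25   2.71  93.41] [-0.12 -0.04 -0.03]
29.95 [-58.24   2.71  93.09] [ 0.1  -0.73  1.84]
```

```bash

python3 -m pendant '[0,0,0,0.05,0, 0,0,0,0.05,0]'>/dev/null; python3 chk.py 2 11 &&
python3 -m pendant '[0,0,0,0.05,0, 0,0,0,0.05,0]'>/dev/null && python3 chk.py 2 11 &&
python3 -m pendant '[0,0,0,0.05,0, 0,0,0,0.05,0]'>/dev/null && python3 chk.py 2 11 &&
python3 -m pendant '[0,0,0,0.05,0, 0,0,0,0.05,0]'>/dev/null && python3 chk.py 2 11 &&
python3 -m pendant '[0,0,0,0.05,0, 0,0,0,0.05,0]'>/dev/null && python3 chk.py 2 11 &&
python3 -m pendant '[0,0,0,0.05,0, 0,0,0,0.05,0]'>/dev/null && python3 chk.py 2 11 &&
python3 -m pendant '[0,0,0,0.05,0, 0,0,0,0.05,0]'>/dev/null && python3 chk.py 2 11 &&
python3 -m pendant '[0,0,0,0.05,0, 0,0,0,0.05,0]'>/dev/null && python3 chk.py 2 11
```

```text
30.2 [-58.28   2.71  92.53] [-0.23 -0.26  2.85]
30.45 [-58.31   2.71  91.94] [-0.9   0.58  1.32]
30.7 [-58.3    2.73  91.74] [-1.16  0.69  4.65]
30.95 [-58.33   2.77  91.63] [-1.8  -0.46  7.48]
31.2 [-58.3    2.75  91.56] [-2.84 -0.62 10.92]
31.45 [-58.26   2.79  91.51] [-2.6  -1.79 13.34]
```

```bash

python3 -m pendant '[0,0,0,-0.25,0, 0,0,0,-0.25,0]'>/dev/null; python3 chk.py 2 20
python3 -m pendant '[0,0,0,-0.05,0, 0,0,0,-0.05,0]'>/dev/null; python3 chk.py 2 20
python3 -m pendant '[0,0,0,-0.05,0, 0,0,0,-0.05,0]'>/dev/null; python3 chk.py 2 20
python3 -m pendant '[0,0,0,-0.05,0, 0,0,0,-0.05,0]'>/dev/null; python3 chk.py 2 20
python3 -m pendant '[0,0,0,-0.05,0, 0,0,0,-0.05,0]'>/dev/null; python3 chk.py 2 20
python3 -m pendant '[0,0,0,-1,0, 0,0,0,-5,0, 0,0,0,-9,0, 0,0,-10,-12,0, 0,0,-20,-12,0, 0,0,-24,-12,0, 0,0,-24,-12,0, 0,0,-24,-12,0, 0,0,-24,-12,0]'>/dev/null; python3 chk.py 2 12
python3 - <<'E'
from h import *
np.set_printoptions(suppress=True,precision=1)
c=camera("top");J=tojig(cloud(c).reshape(-1,3))*1000;hsv=cv2.cvtColor(c["frame"],cv2.COLOR_RGB2HSV).reshape(-1,3)
for n,a,b in(("tab",-70,-48),("mid",-18,-6),("hinge side",8,24)):
    t=J[(abs(J[:,1]-2)<9)&(J[:,2]>57)&(J[:,2]<76)&(J[:,0]>a)&(J[:,0]<b)];print(n,np.median(t[:,2]),len(t))
u=J[(abs(J[:,0])<9)&(J[:,1]>-100)&(J[:,1]<62)&(J[:,2]>40)&(J[:,2]<56)&(hsv[:,1]>90)];print("tube y",np.percentile(u[:,1],[0,2,98,100]),"x",np.median(u[u[:,1]<-40][:,0]),np.median(u[u[:,1]>25][:,0]))
E
```

```text
31.7 [-58.24   2.72  92.45] [-0.22 -0.01  2.31]
31.95 [-58.24   2.71  92.67] [-0.   -0.48  1.5 ]
32.2 [-58.19   2.71  93.3 ] [ 0.54 -0.21  1.32]
32.45 [-58.43   2.56  93.77] [0.05 0.06 0.66]
32.7 [-58.28   2.69  94.44] [0.12 0.04 0.17]
33.825 [ -58.15 -236.96  214.91] [ 0.76  0.07 -0.04]
tab 68.40485241676097 62
mid 66.36579597874758 31
hinge side 65.39338878992407 43
tube y [-90.4 -88.1  57.5  60.6] x -0.41731923544119653 -0.282488699523519
```

```bash
python3 -c "
from plant import job
print(job.job_done())"
```

```text
the job is handed in; nothing more can be done
None
```

I strapped the tube down in the jig against the end stop and handed the job in at about 34 s. No verdict is reported, and I did not measure the pad's force on the tube directly.

- **Tube:** I gripped it near one end, laid it in the V and released it so that it bedded. Its top then read about 52 mm along the whole groove. Closed fingertips pushed on its end gave a steady 5 N or so against the stop for nearly a second, with the strap still open. The last top view puts its ends at about y = -90 and +60 mm in the jig frame. That matches the stop's measured face, 59.3 mm from the middle of the V-block.
- **Strap:** I swung it over from behind and pressed the tab down in small steps until it met a hard stop at about 10 N. After release the tab read 68.4 mm high, about 0.04 rad above level.
- **Check that disagreed:** the released tab sat about 1.5 mm above the rest, where the catch should leave it about 1 mm above. I pressed again to about 13 N. It met the same hard stop, and the tab came back to the same height, which I take to mean the catch is holding.
- **Other tools:** none were touched. The arm ended clear of everything.

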